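# Lock the keepsake box into its desk bracket

### The job

Lock the wooden box to the desk: push it fully home along its rails, until it stands against the bracket's end stop, then swing the curved hook through the box's ring, all the way to the end of its travel. Leave the other things on the desk where they are.

Things in the scene. Friction and masses are not known exactly. Their poses are not given: they have to be found in the camera images.
- bracket: Fixed dark steel U on the desk: two rails 16 mm high, 122 mm apart inside, from y = -87 to +73 mm, joined by an end stop (tabs 50 mm high) with its inner face at y = -83 mm. Origin on the desk where the box's origin lies when home. y axis along the rails; the box goes home towards -y. Beyond the stop a flat foot 60 mm wide, 4 mm thick carries the hook's post at y = -166 mm.
- box: Loose closed wooden box, 0.3 to 0.65 kg, 115 x 165 mm (x, y) at its walls, 77 mm high; lid edge (63 to 75 mm up) stands 3 mm past the walls. Origin under its centre, axes as the bracket's. Starts between the rails, 35 to 70 mm short of the stop. Its plain end wall, to push, is at y = +82 mm (lid edge +85); the wall with the ring at y = -83 mm. Slides with ordinary friction (a few N).
- ring_center (a point): Centre of the steel ring eye on the box's -y wall: 106 mm from the box's origin along its -y axis, 42 mm above the desk. The ring stands upright in the box's y-z plane (its hole runs along x), hole 30 mm across, wire 6 mm thick.
- hook_pivot (a point): Point on the vertical axis about which the hook turns, in the hook's plane 42 mm above the desk, on a fixed post 166 mm from the bracket's origin along its -y axis. The post and hub round it are 22 mm thick and reach 62 mm high.
- hook_tip (a point): Free end of the hook: a round steel wire, 8 mm thick, bent level into a circular arc of 60 mm radius about the pivot and spanning 105 degrees from the knob to the tip. When the box is home, the centre of its ring lies on this arc.
- hook_knob (a point): Upright black knob on the rear end of the hook, 16 mm thick, 60 mm from the pivot; this point is on its axis, 75 mm above the desk; the knob reaches from 42 to 88 mm. Push it sideways, or take it, and follow the circle about the pivot.
- hook (a joint): Hook angle, rad: 0 fully closed (a stop, tip 45 degrees past the ring), grows as it opens, to 2.2; starts at 1.5 to 2.0. Closing is counterclockwise seen from above. At angle q the knob lies, seen from the pivot, in the direction 30 degrees minus q, counted counterclockwise from the bracket's +x axis. Light friction (under 1 N at the knob); stays where left.
- sticky_pad: Pad of yellow notes, 76 x 76 x 18 mm, on the right of the desk; leave alone. Origin under its centre.
- eraser: Eraser, 48 x 23 x 13 mm, on the desk nearer the robot; leave alone. Origin under its centre.
- stapler: Stapler, 148 x 37 x 40 mm, on the right of the desk; leave alone. Origin under its centre.

How it is judged:
By the outcome, as a careful person would: the job done as asked, in the order asked, and still so for the second after the job is handed in, with the robot touching nothing.
It also fails if it takes over 51 s, if anything falls off the work surface, if the arm or the gripper's body presses on something with over 40 N, if the wrist force passes 120 N, or if a joint passes its speed limit or range.

### The arm

A 7-joint arm with a two-finger parallel gripper is mounted at the origin on the work surface; the furniture and walls round the work are solid. World frame = base frame: x ahead of the robot, y to its left, z up, the work surface at z = 0. Lengths are in m, angles in rad, forces in N, time in s.
With the tool pointing down it reaches from about 0.425 to 0.875 m from the base axis. Payload 4.7 kg.
Tool frame: the origin (TCP) lies midway between the tips of the shut fingers; the grasp point (between the pads) lies bot.grip_point_offset behind it (bot.grip_point_offset is the distance from the TCP to the grasp point, in m); z points along the fingers, y is the direction in which the jaws open and shut (so a half turn about z gives the same grasp; the last joint's range is limited). The gripper opens to 85 mm and grips with 20 to 120 N. Pads are 22 mm wide; open, the fingers measure 114 mm over their backs; the gripper's body (76 mm by 85 mm) begins 54 mm behind the grasp point. The pads swing forward as they close: fully open they stand 13 mm farther back than shut.
Start: joints at [1.255, 0.321, -0.07, 1.45, 0.023, 1.371, -0.057], TCP at [0.21, -0.615, 0.231] pointing down, gripper open.
Joint ranges: [-2.86, 2.86], [-0.3, 2.09], [-1.38, 1.24], [0.06, 2.45], [-1.56, 4.7], [0.09, 2.05], [-2.69, 2.69]. Speed limits (rad/s): [2.57, 2.57, 3.14, 3.14, 3.14, 3.14, 3.14].

### API

Orientations are given as a rotation vector (axis times angle).
In Python, from plant import readout, optics, bot gives the robot as it stands.
- The arm moves only by the tool move_arm, never from a script. Its argument "moves" is a list of rows, each a list of 2 entries, a list of its own where there are three numbers: the shift along the world's x, y, z normalised to -1 to 1, where 1 is 0.05 m, then the turn, a rotation vector about the world's x, y, z normalised to -1 to 1, where 1 is 5 degrees. In form: [[[x, y, z], [ax, ay, az]], ...]. A call has 1 to 20 rows; each row shifts and turns the commanded pose from where the row before left it; what a row does not reach is not made up. A row lasts 1/10 s, in which the tool goes at most 50 mm and 8.59 degrees, less where a joint would pass 70% of its speed; a pose out of reach is approached as far as the arm can. A call with a number of a shift or a turn outside -1 to 1 is refused whole. A call with a gripper value outside its range is refused whole. "hand" is the gripper's target within -1 to 1 (shut at 1, half-way at 0, fully open at -1), set as the call begins (left out, the last holds). The fingers move at their own pace and stop on an object; "force" is the grip in N (left out, the last holds). Time passes only in rows, so rows that do not move let the fingers close. It gives the time, the measured TCP pose, the force and the opening at its end, in the units of the state.
- readout.read_state(): the state, without advancing time (a new reading comes with each control period).
- optics.camera(name): name is "side" or "top" or "wrist"; returns (picture, depth): 420x560x3 uint8, red, green, blue; 420x560 float32, m along the optical axis (not along the pixel's ray), 0 where there is no reading.
- optics.camera_params(name): a dict with "fx", "fy", "cx", "cy" (pixels), "extrinsics" (4x4, takes a point from camera to world coordinates); the wrist camera has in their place "tool_from_camera" (4x4, takes a point from camera to tool coordinates, whose origin is the TCP and whose axes are the flange's). Camera axes: x right, y up, looking along -z (the intrinsics and any distortion apply to the point x, -y, -z); pixel columns grow to the right and rows downward; lengths in m; the calibration is good to about 2 mm. A picture is of the moment at which its call begins: read the wrist's pose just before it. camera_params takes no time and is no camera call.
- bot.hand_in(): hands the job in, once; it reports no verdict.
The state is a dict: "t": time; "qpos": joint angles; "dq": joint speeds; "joint_efforts": joint torques, N m; "tool_pos": TCP position; "ee_rot": TCP orientation; "ft_force": force on the tool from outside, world axes, zero at the start; "ft_torque": the same for the moment, N m; "width": finger opening in m.
Only numpy, scipy, OpenCV 4.12 (cv2) and the standard library are available. Lean on these libraries where they do the work, as an engineer would, in place of code of your own. Each camera call takes 0.05 s, during which the arm holds its last target.

## Working session

There is one attempt and no reset: what is moved stays moved. The work goes in short steps, Python scripts to look and compute and a tool call to move; the robot and the scene stay as the last step left them, time stands still between calls to the robot, and variables do not carry over. Pictures are saved under pics/ and viewed, and the job is handed in when it is done.

Besides the shell and the picture viewer there is one more tool, called after ">>>" by a JSON object that holds its "api" and its "payload", one argument or row to a line. move_arm: Moves the arm, as the interface text tells. Its arguments: {"type":"object","properties":{"moves":{"type":"array"},"hand":{"type":"number"},"force":{"type":"number"}},"required":["moves"]}

```bash
ls; mkdir -p pics; python3 - <<'E'
from plant import readout, optics, bot
import cv2
s=readout.read_state(); print({k:s[k] for k in('t','tool_pos','ee_rot','ft_force','width')}, bot.grip_point_offset)
for n in('top','side'):
    im,d=optics.camera(n); cv2.imwrite(f'pics/{n}0.png',im[:,:,::-1])
    p=optics.camera_params(n); print(n,p)
E
```

```text
pics
{'t': 0.0, 'tool_pos': array([ 0.2103026 , -0.6144504 ,  0.23019599]), 'ee_rot': array([-3.09705430e+00, -5.15511705e-01,  6.83133272e-04]), 'ft_force': array([0.24034835, 0.72868164, 0.46287252]), 'width': 0.08557078018853623} 0.0187
top {'fx': 395.9455982687036, 'fy': 395.9455982687036, 'cx': 278.5048125806558, 'cy': 205.99693468592935, 'extrinsics': array([[-0.01685527,  0.99752125, -0.06831725,  0.45431171],
       [-0.99974231, -0.01785302, -0.01402048, -0.10583698],
       [-0.0152054 ,  0.06806333,  0.99756513,  0.91793621],
       [ 0.        ,  0.        ,  0.        ,  1.        ]])}
side {'fx': 541.5985493281371, 'fy': 541.5985493281371, 'cx': 284.266523800971, 'cy': 216.01305050759498, 'extrinsics': array([[ 0.89837903, -0.32347565,  0.29711718,  0.79470354],
       [ 0.43921635,  0.66475151, -0.60431319, -0.6590739 ],
       [-0.00202849,  0.67340102,  0.73927461,  0.775513  ],
       [ 0.        ,  0.        ,  0.        ,  1.        ]])}
```

View pics/top0.png

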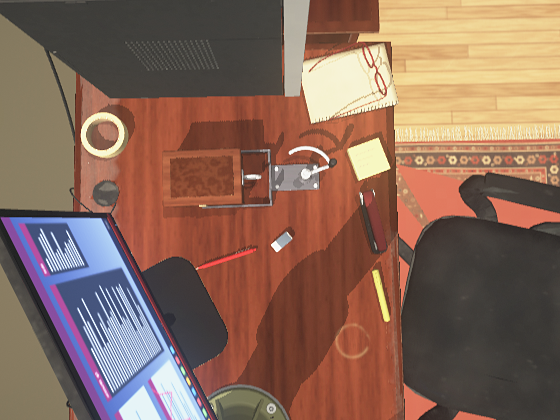

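View pics/side0.png

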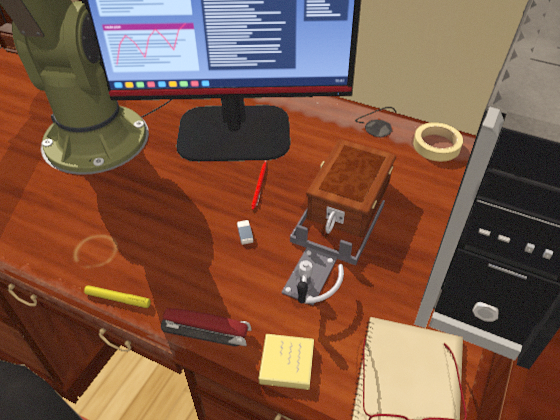

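```bash
python3 - <<'E'
import cv2
a=cv2.imread('pics/top0.png')[120:230,145:345]; cv2.imwrite('pics/topz.png',cv2.resize(a,None,fx=4,fy=4,interpolation=cv2.INTER_CUBIC))
a=cv2.imread('pics/side0.png')[130:320,260:420]; cv2.imwrite('pics/sidez.png',cv2.resize(a,None,fx=3,fy=3,interpolation=cv2.INTER_CUBIC))
E
```

```text
(no output)
```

View pics/topz.png

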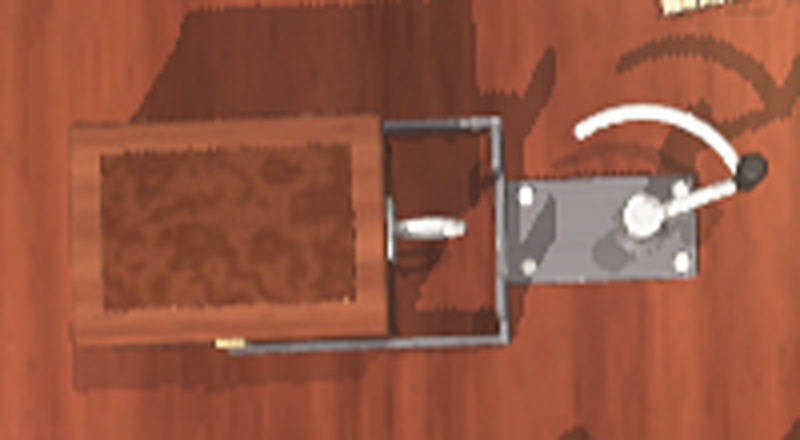

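View pics/sidez.png

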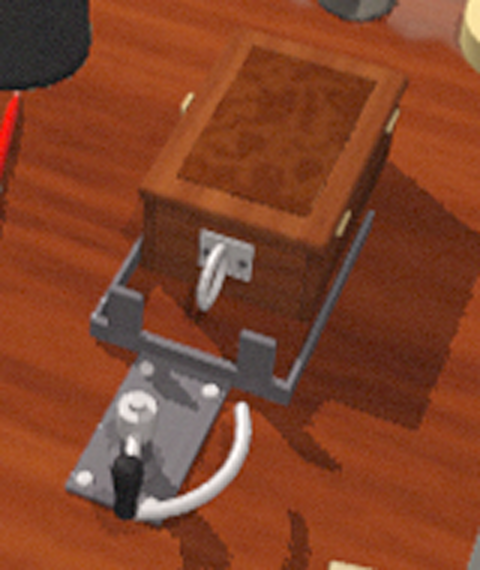

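```bash
cat > h.py <<'E'
import numpy as np
def ray(p,u,v,z):
    E=p['extrinsics']; d=E[:3,:3]@np.array([(u-p['cx'])/p['fx'],-(v-p['cy'])/p['fy'],-1]); o=E[:3,3]
    return o+d*(z-o[2])/d[2]
E
python3 - <<'E'
from h import *
from plant import optics
p=optics.camera_params('top');s=optics.camera_params('side')
def T(u,v,z): return ray(p,145+(u-1.5)/4,120+(v-1.5)/4,z)
def S(u,v,z): return ray(s,260+(u-1)/3,130+(v-1)/3,z)
np.set_printoptions(precision=4,suppress=True)
for n,u,v,z in [('lid TL',72,124,.075),('TR',384,115,.075),('BR',389,335,.075),('BL',73,345,.075),('piv',643,216,.062),('knob',750,168,.088),('tip',582,133,.042),('ringend',465,228,.042),
 ('f1',508,180,.004),('f2',694,172,.004),('f3',697,275,.004),('f4',506,283,.004),('stopTR',500,117,.016),('stopBR',508,342,.016),('railBL',230,352,.016)]:
    print(n,T(u,v,z))
for n,u,v,z in [('lid FL',141,190,.075),('FR',325,243,.075),('BR',407,75,.075),('BL',243,33,.075),('piv',137,402,.062),('knob',128,462,.088),('stopL',92,320,.016),('stopR',293,392,.016)]: print('S',n,S(u,v,z))
E
```

```text
lid TL [0.6366 0.1548 0.075 ]
TR [ 0.6382 -0.0143  0.075 ]
BR [ 0.5191 -0.0158  0.075 ]
BL [0.5167 0.1539 0.075 ]
piv [ 0.5825 -0.1535  0.062 ]
knob [ 0.6031 -0.2091  0.088 ]
tip [ 0.6329 -0.1215  0.042 ]
ringend [ 0.5807 -0.0553  0.042 ]
f1 [ 0.6138 -0.0786  0.004 ]
f2 [ 0.6164 -0.1869  0.004 ]
f3 [ 0.5562 -0.1872  0.004 ]
f4 [ 0.5535 -0.0765  0.004 ]
stopTR [ 0.6485 -0.0749  0.016 ]
stopBR [ 0.5184 -0.0775  0.016 ]
railBL [0.5155 0.0818 0.016 ]
S lid FL [ 0.5249 -0.0177  0.075 ]
S FR [ 0.6404 -0.0103  0.075 ]
S BR [0.6368 0.1536 0.075 ]
S BL [0.5251 0.1464 0.075 ]
S piv [ 0.5859 -0.1561  0.062 ]
S knob [ 0.6054 -0.2116  0.088 ]
S stopL [ 0.5216 -0.0786  0.016 ]
S stopR [ 0.6519 -0.0768  0.016 ]
```

```bash
python3 - <<'E'
from h import *
from plant import optics
import cv2
np.set_printoptions(precision=3,suppress=True,linewidth=200)
P=[]
for n in('top','side'):
    p=optics.camera_params(n); im,d=optics.camera(n)
    v,u=np.nonzero(d>0); z=d[v,u]
    c=np.c_[(u-p['cx'])/p['fx']*z,-(v-p['cy'])/p['fy']*z,-z]
    P.append(c@p['extrinsics'][:3,:3].T+p['extrinsics'][:3,3])
P=np.vstack(P)
xs=np.arange(-.1,1.0,.05); ys=np.arange(.5,-.8,-.05)
print('      '+' '.join(f'{y:5.2f}' for y in ys))
for x in xs[::-1]:
    r=[]
    for y in ys:
        m=(abs(P[:,0]-x)<.025)&(abs(P[:,1]-y)<.025)
        r.append(f'{P[m,2].max():5.2f}' if m.any() else '  .  ')
    print(f'{x:5.2f} '+' '.join(r))
E
```

```text
0.50  0.45  0.40  0.35  0.30  0.25  0.20  0.15  0.10  0.05  0.00 -0.05 -0.10 -0.15 -0.20 -0.25 -0.30 -0.35 -0.40 -0.45 -0.50 -0.55 -0.60 -0.65 -0.70 -0.75
 0.95   .     .     .     .     .     .     .     .   -0.34 -0.25 -0.18  0.14  0.16  0.22  0.00  0.01  0.01  0.00   .     .     .     .   -0.73 -0.73 -0.73 -0.73
 0.90   .    0.16  0.06   .     .     .     .     .     .     .     .     .    0.33  0.36  0.00  0.05  0.05  0.01   .     .     .     .   -0.73 -0.73 -0.73 -0.73
 0.85   .    0.16  0.06  0.00   .     .     .    0.41  0.41  0.41  0.41  0.41  0.41  0.41  0.04  0.05  0.05  0.01   .     .     .   -0.72 -0.72 -0.72 -0.72 -0.72
 0.80   .    0.15  0.00  0.00  0.40  0.40  0.41  0.41  0.41  0.41  0.41  0.41  0.41  0.41  0.02  0.01  0.05  0.05   .     .     .   -0.72 -0.72 -0.71 -0.72 -0.71
 0.75   .    0.28  0.00  0.03  0.26  0.39  0.40  0.40  0.37  0.37  0.40  0.40  0.38  0.01  0.02  0.04  0.05  0.05  0.01   .     .   -0.72 -0.72 -0.72 -0.72 -0.72
 0.70   .    0.27  0.00  0.03  0.03  0.03  0.01  0.00  0.00  0.01  0.01  0.00  0.01  0.01  0.03  0.04  0.01  0.01   .     .     .   -0.
[... 1916 characters left out ...]
  0.01 -0.26 -0.20 -0.19 -0.18 -0.18 -0.18 -0.18 -0.18
 0.05   .    0.07  0.01  0.00   .     .    0.00  0.01  0.02  0.32  0.34  0.36  0.37  0.01  0.01  0.00  0.00  0.00 -0.27 -0.20 -0.19 -0.18 -0.18 -0.18 -0.18 -0.18
 0.00   .   -0.04   .     .     .     .     .    0.00  0.03  0.31  0.20  0.31  0.37  0.00  0.00  0.00  0.00 -0.11   .   -0.21 -0.19 -0.17 -0.18 -0.17 -0.17 -0.17
-0.05   .     .     .     .     .     .     .    0.00  0.00   .     .    0.30  0.27  0.00  0.00  0.00 -0.19 -0.18   .   -0.15 -0.17 -0.20 -0.19 -0.18 -0.18 -0.17
-0.10   .     .     .     .     .     .     .     .     .     .    0.01  0.03  0.01  0.00  0.00   .     .   -0.26   .     .     .   -0.24 -0.27   .   -0.27   .
```

>>> {"api": "move_arm", "payload": {
  "moves": [
    [[0.4,0.5,0.4],[0,0,0]],
    [[0.6,0.7,0.4],[0,0,-0.6]],
    [[0.6,0.7,0.4],[0,0,-0.6]],
    [[0.6,0.7,0.3],[0,0,-0.6]],
    [[0.6,0.7,0],[0,0,-0.6]],
    [[0.6,0.7,0],[0,0,-0.6]],
    [[0.6,0.7,0],[0,0,-0.6]],
    [[0.6,0.7,0],[0,0,0]],
    [[0.6,0.7,0],[0,0,0]],
    [[0.4,0.7,0],[0,0,0]],
    [[0,0,0],[0,0,0]]
  ],
  "hand": 1,
  "force": 30
}}

```text
t: 1.3
tool_pos: [0.4941, -0.2677, 0.3063]
ee_rot: [-3.138, -0.043, -0.003]
ft_force: [0.0, 0.9, -0.3]
width: -0.0
```

>>> {"api": "move_arm", "payload": {
  "moves": [
    [[0.2,0.5,0],[0,0,0]],
    [[0.2,0.7,0],[0,0,0]],
    [[0.2,0.7,0],[0,0,0]],
    [[0.2,0.7,0],[0,0,0]],
    [[0.2,0.7,0],[0,0,0]],
    [[0.2,0.7,0],[0,0,0]],
    [[0.2,0.7,0],[0,0,0]],
    [[0.2,0.7,0],[0,0,0]],
    [[0.1,0.7,0],[0,0,0]],
    [[0,0.7,0],[0,0,0]],
    [[0,0.6,0],[0,0,0]],
    [[0,0,0],[0,0,0]]
  ]
}}

```text
t: 2.5
tool_pos: [0.5741, 0.1005, 0.3062]
ee_rot: [-3.139, -0.038, 0.001]
ft_force: [0.1, 0.1, 0.5]
width: 0.0
```

```bash
python3 - <<'E'
from plant import readout, optics, bot
import cv2
for n in('top','side'):
    im,d=optics.camera(n); cv2.imwrite(f'pics/{n}1.png',im[:,:,::-1])
print(readout.read_state()['qpos'])
E
```

```text
[ 0.33098892  0.20099504 -0.62990231  1.48760472  0.11885401  1.49187321
 -1.85259055]
```

View pics/top1.png

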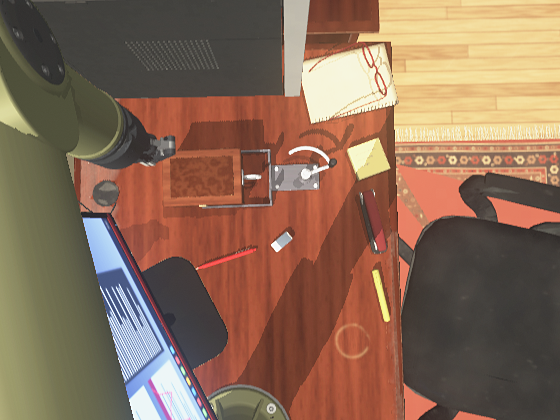

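View pics/side1.png

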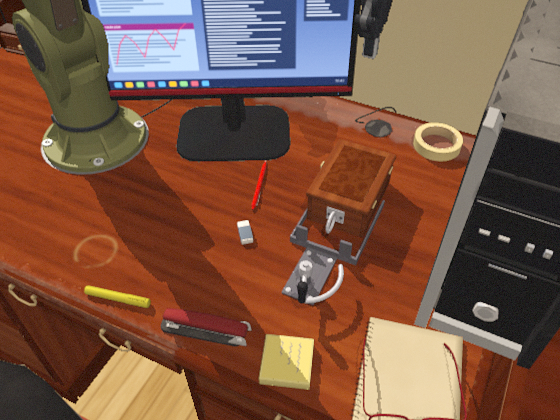

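```bash
cat > g.py <<'E'
from h import *
from plant import optics,readout
def grid():
    P=[]
    for n in('top','side'):
        p=optics.camera_params(n); im,d=optics.camera(n)
        v,u=np.nonzero(d>0); z=d[v,u]
        c=np.c_[(u-p['cx'])/p['fx']*z,-(v-p['cy'])/p['fy']*z,-z]
        P.append(c@p['extrinsics'][:3,:3].T+p['extrinsics'][:3,3])
    P=np.vstack(P)
    xs=np.arange(0,.8,.05); ys=np.arange(.5,-.25,-.05)
    print('      '+' '.join(f'{y:5.2f}' for y in ys))
    for x in xs[::-1]:
        r=[]
        for y in ys:
            m=(abs(P[:,0]-x)<.025)&(abs(P[:,1]-y)<.025)&(P[:,2]>.43)
            r.append(f'{P[m,2].max():5.2f}' if m.any() else '  .  ')
        print(f'{x:5.2f} '+' '.join(r))
E
python3 -c "
from g import *
grid()"
```

```text
0.50  0.45  0.40  0.35  0.30  0.25  0.20  0.15  0.10  0.05  0.00 -0.05 -0.10 -0.15 -0.20
 0.75   .     .     .     .     .     .     .     .     .     .     .     .     .     .     .  
 0.70   .     .     .     .     .     .     .     .     .     .     .     .     .     .     .  
 0.65   .     .     .     .     .     .     .     .     .     .     .     .     .     .     .  
 0.60   .     .     .     .     .     .     .     .    0.52  0.71   .     .     .     .     .  
 0.55   .     .     .     .     .     .     .     .    0.56  0.71   .     .     .     .     .  
 0.50   .     .     .     .     .     .     .     .     .    0.71  0.69   .     .     .     .  
 0.45   .     .     .     .     .     .     .     .     .    0.72  0.71   .     .     .     .  
 0.40   .     .     .     .     .     .     .     .     .    0.73  0.73   .     .     .     .  
 0.35   .     .     .     .     .     .     .     .     .    0.73  0.73   .     .     .     .  
 0.30   .     .     .     .     .     .     .     .     .     .     .     .     .     .     .  
 0.25   .     .     .     .     .     .     .     .     .     .     .     .     .     .     .  
 0.20   .     .     .     .     .     .     .     .     .     .     .     .     .     .     .  
 0.15   .     .     .     .     .     .     .     .     .     .     .     .     .     .     .  
 0.10   .     .     .     .     .     .     .     .     .     .     .     .     .     .     .  
 0.05   .     .     .     .     .     .     .     .     .     .     .     .     .     .     .  
 0.00   .     .     .     .     .     .     .     .     .     .     .     .     .     .     .
```

>>> {"api": "move_arm", "payload": {
  "moves": [
    [[0,0.4,0],[0,0,0]],
    [[0.1,0.6,0],[0,0,0]],
    [[0,0.6,-0.2],[0,0,0]],
    [[0,0.3,-0.5],[0,0,0]],
    [[0,0,-0.6],[0,0,0]],
    [[0,0,-0.6],[0,0,0]],
    [[0,0,0],[0,0,0]]
  ]
}}

```text
t: 3.4
tool_pos: [0.5783, 0.1864, 0.2066]
ee_rot: [3.138, 0.02, -0.012]
ft_force: [-0.1, -1.0, 0.3]
width: 0.0002
```

```bash
python3 -c "
from g import *
import cv2
grid()
s=readout.read_state();print(s['qpos'],s['ft_force'],s['joint_efforts'])
for n in('top','side','wrist'):
    im,d=optics.camera(n); cv2.imwrite(f'pics/{n}2.png',im[:,:,::-1])
"
```

```text
0.50  0.45  0.40  0.35  0.30  0.25  0.20  0.15  0.10  0.05  0.00 -0.05 -0.10 -0.15 -0.20
 0.75   .     .     .     .     .     .     .     .     .     .     .     .     .     .     .  
 0.70   .     .     .     .     .     .     .     .     .     .     .     .     .     .     .  
 0.65   .     .     .     .     .     .     .    0.56   .     .     .     .     .     .     .  
 0.60   .     .     .     .     .     .     .    0.59   .     .     .     .     .     .     .  
 0.55   .     .     .     .     .     .    0.48  0.60  0.61   .     .     .     .     .     .  
 0.50   .     .     .     .     .     .     .     .    0.63   .     .     .     .     .     .  
 0.45   .     .     .     .     .     .     .     .    0.65  0.65   .     .     .     .     .  
 0.40   .     .     .     .     .     .     .     .    0.67  0.67   .     .     .     .     .  
 0.35   .     .     .     .     .     .     .     .     .    0.68  0.67   .     .     .     .  
 0.30   .     .     .     .     .     .     .     .     .     .    0.63   .     .     .     .  
 0.25   .     .     .     .     .     .     .     .     .     .     .     .     .     .     .  
 0.20   .     .     .     .     .     .     .     .     .     .     .     .     .     .     .  
 0.15   .     .     .     .     .     .     .     .     .     .     .     .     .     .     .  
 0.10   .     .     .     .     .     .     .     .     .     .     .     .     .     .     .  
 0.05   .     .     .     .     .     .     .     .     .     .     .     .     .     .     .  
 0.00   .     .     .     .     .     .     .     .     .     .     .     .     .     .     .  
[ 0.18866002  0.31464151 -0.66862244  1.56336891  0.19900699  1.33353253
 -2.06060376] [ 0.46393464 -0.16683244  0.31299068] [-2.59645953e-03 -4.04967749e+01 -5.59078753e+00 -2.89788312e+01
  2.34699016e-02  4.54426347e-02 -2.60359877e-03]
```

View pics/top2.png

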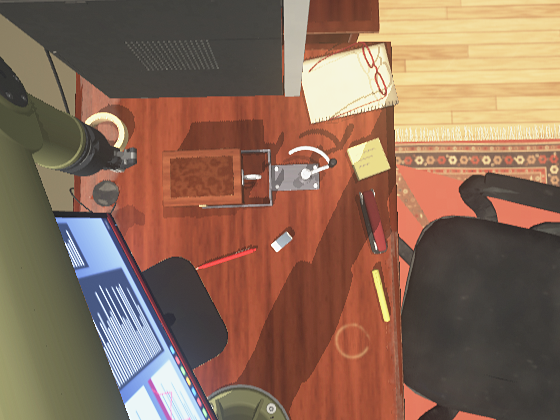

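View pics/side2.png

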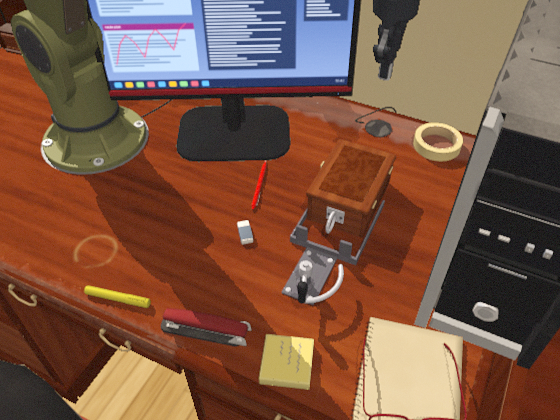

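>>> {"api": "move_arm", "payload": {
  "moves": [
    [[0,0.1,-0.4],[0,0,0]],
    [[0,0,-0.4],[0,0,0]],
    [[0,0,-0.4],[0,0,0]],
    [[0,0,-0.4],[0,0,0]],
    [[0,0,-0.4],[0,0,0]],
    [[0,0,0],[0,0,0]]
  ]
}}

```text
t: 4.25
tool_pos: [0.5794, 0.1938, 0.1098]
ee_rot: [3.14, 0.024, -0.004]
ft_force: [0.0, -0.0, 0.0]
width: -0.0003
```

```bash
python3 -c "
from g import *
import cv2
grid()
s=readout.read_state();print(s['tool_pos'],s['ee_rot'],s['qpos'],s['ft_force'],s['joint_efforts'])
for n in('top','side'):
    im,d=optics.camera(n); cv2.imwrite(f'pics/{n}3.png',im[:,:,::-1])
"
```

```text
0.50  0.45  0.40  0.35  0.30  0.25  0.20  0.15  0.10  0.05  0.00 -0.05 -0.10 -0.15 -0.20
 0.75   .     .     .     .     .     .     .     .     .     .     .     .     .     .     .  
 0.70   .     .     .     .     .     .     .     .     .     .     .     .     .     .     .  
 0.65   .     .     .     .     .     .    0.50  0.50   .     .     .     .     .     .     .  
 0.60   .     .     .     .     .     .    0.52  0.53   .     .     .     .     .     .     .  
 0.55   .     .     .     .     .     .    0.53  0.55  0.54   .     .     .     .     .     .  
 0.50   .     .     .     .     .     .     .    0.57  0.57   .     .     .     .     .     .  
 0.45   .     .     .     .     .     .     .    0.58  0.60  0.60   .     .     .     .     .  
 0.40   .     .     .     .     .     .     .    0.58  0.62  0.63  0.61   .     .     .     .  
 0.35   .     .     .     .     .     .     .     .    0.63  0.65  0.65   .     .     .     .  
 0.30   .     .     .     .     .     .     .     .     .    0.63  0.63  0.62   .     .     .  
 0.25   .     .     .     .     .     .     .     .     .     .     .     .     .     .     .  
 0.20   .     .     .     .     .     .     .     .     .     .     .     .     .     .     .  
 0.15   .     .     .     .     .     .     .     .     .     .     .     .     .     .     .  
 0.10   .     .     .     .     .     .     .     .     .     .     .     .     .     .     .  
 0.05   .     .     .     .     .     .     .     .     .     .     .     .     .     .     .  
 0.00   .     .     .     .     .     .     .     .     .     .     .     .     .     .     .  
[0.58096484 0.19478632 0.11247931] [-3.14116933e+00 -2.40866429e-02 -2.18867512e-03] [ 0.15923388  0.39854682 -0.64908748  1.67233812  0.25943789  1.15683997
 -2.11250128] [ 0.1412443  -0.09460762 -0.64765887] [ 8.58463347e-02 -4.35631692e+01 -6.85283124e+00 -2.74427193e+01
  2.67700001e-02  4.34707676e-02 -4.63135031e-03]
```

View pics/side3.png

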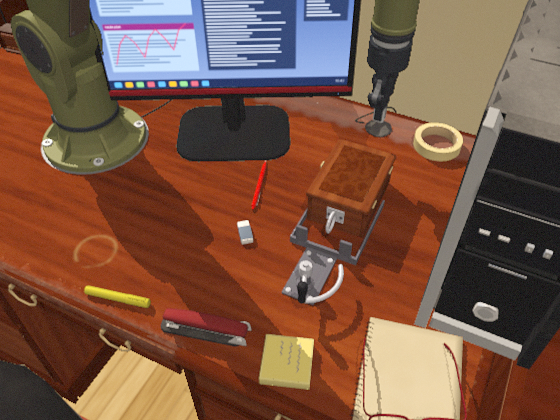

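View pics/top3.png

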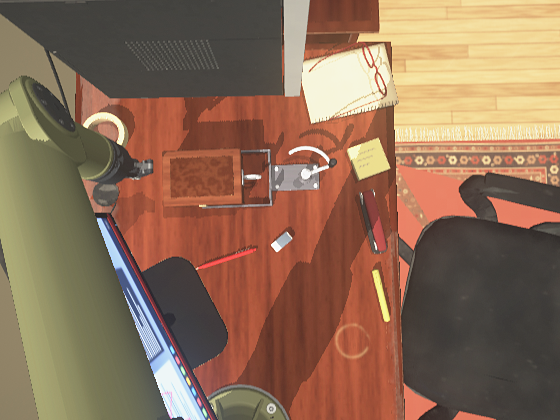

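>>> {"api": "move_arm", "payload": {
  "moves": [
    [[0,-0.2,-0.2],[0,0,0]],
    [[0,0,-0.4],[0,0,0]],
    [[0,0,-0.4],[0,0,0]],
    [[0,0,-0.3],[0,0,0]],
    [[0,0,0],[0,0,0]]
  ]
}}

```text
t: 4.95
tool_pos: [0.5787, 0.1834, 0.0438]
ee_rot: [3.14, 0.024, -0.006]
ft_force: [0.4, -0.0, -0.9]
width: 0.0003
```

```bash
python3 -c "
from g import *
import cv2
s=readout.read_state();print(s['tool_pos'],s['ee_rot'],s['ft_force'],s['joint_efforts'])
im,d=optics.camera('top'); cv2.imwrite(f'pics/top4.png',cv2.resize(im[100:230,60:300,::-1],None,fx=3,fy=3))
"
```

```text
[0.57867782 0.18335611 0.0438462 ] [ 3.14010984  0.02391375 -0.00625388] [ 0.39159498 -0.04314863 -0.89542522] [ -0.21706736 -46.65637493  -8.00804704 -26.71565652   0.08472455
  -0.27897569  -0.0588694 ]
```

View pics/top4.png

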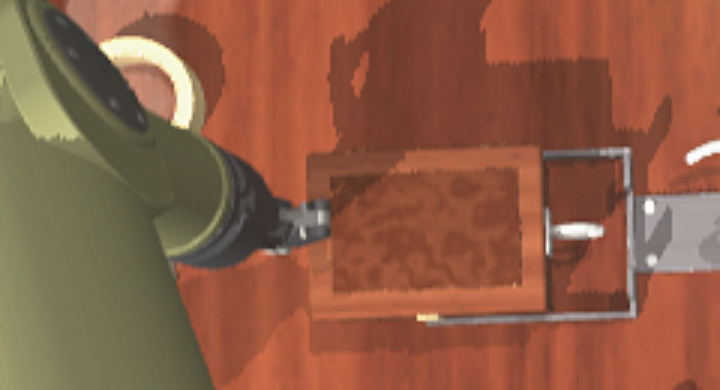

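>>> {"api": "move_arm", "payload": {
  "moves": [
    [[0,-0.1,0],[0,0,0]],
    [[0,-0.1,0],[0,0,0]],
    [[0,-0.1,0],[0,0,0]],
    [[0,-0.1,0],[0,0,0]],
    [[0,-0.1,0],[0,0,0]],
    [[0,-0.1,0],[0,0,0]]
  ]
}}

```text
t: 5.6
tool_pos: [0.5807, 0.1556, 0.047]
ee_rot: [-3.14, -0.026, -0.002]
ft_force: [0.1, 3.0, 2.7]
width: -0.0003
```

>>> {"api": "move_arm", "payload": {
  "moves": [
    [[0,-0.1,0],[0,0,0]],
    [[0,-0.1,0],[0,0,0]],
    [[0,-0.1,0],[0,0,0]],
    [[0,-0.1,0],[0,0,0]],
    [[0,-0.1,0],[0,0,0]],
    [[0,-0.1,0],[0,0,0]],
    [[0,0,0],[0,0,0]]
  ]
}}

```text
t: 6.3
tool_pos: [0.5804, 0.1231, 0.046]
ee_rot: [3.14, 0.022, -0.0]
ft_force: [0.8, 1.7, 0.3]
width: 0.0002
```

```bash
python3 -c "
from g import *
import cv2
s=readout.read_state();print(s['tool_pos'],s['ee_rot'],s['ft_force'],s['joint_efforts'])
im,d=optics.camera('top'); cv2.imwrite(f'pics/top5.png',cv2.resize(im[120:230,145:345,::-1],None,fx=4,fy=4,interpolation=cv2.INTER_CUBIC))
"
```

```text
[0.5803667 0.1230596 0.045963 ] [ 3.14025010e+00  2.24471034e-02 -2.82786782e-04] [0.81080833 1.74197994 0.30945704] [  1.16722092 -44.17626143  -5.91817707 -24.98816729   0.33248057
   0.60335822   0.04520739]
```

View pics/top5.png

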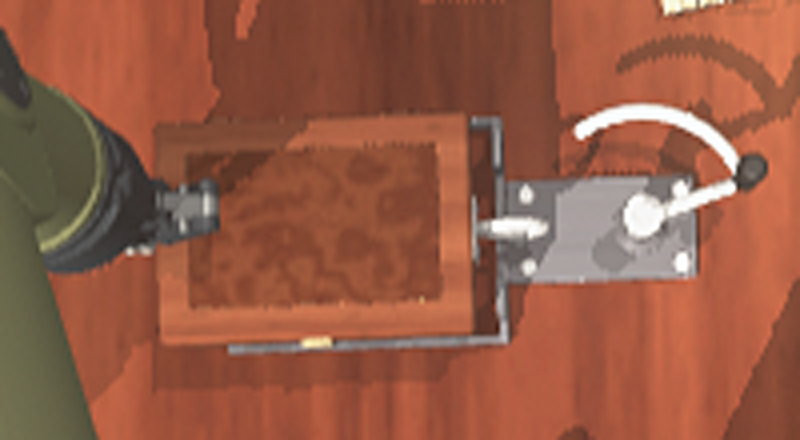

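>>> {"api": "move_arm", "payload": {
  "moves": [
    [[0,-0.06,0],[0,0,0]],
    [[0,-0.06,0],[0,0,0]],
    [[0,-0.04,0],[0,0,0]],
    [[0,-0.04,0],[0,0,0]]
  ]
}}

```text
t: 6.75
tool_pos: [0.58, 0.1141, 0.0458]
ee_rot: [3.141, 0.024, -0.001]
ft_force: [1.8, 2.6, -1.2]
width: -0.0001
```

>>> {"api": "move_arm", "payload": {
  "moves": [
    [[0,-0.04,0],[0,0,0]]
  ]
}}

```text
t: 6.85
tool_pos: [0.58, 0.1123, 0.0459]
ee_rot: [3.141, 0.024, -0.001]
ft_force: [1.4, 3.4, -1.4]
width: 0.0
```

>>> {"api": "move_arm", "payload": {
  "moves": [
    [[0,-0.04,0],[0,0,0]]
  ]
}}

```text
t: 6.95
tool_pos: [0.5801, 0.1104, 0.046]
ee_rot: [3.141, 0.025, -0.0]
ft_force: [1.6, 2.3, -0.1]
width: -0.0001
```

>>> {"api": "move_arm", "payload": {
  "moves": [
    [[0,-0.04,0],[0,0,0]]
  ]
}}

```text
t: 7.05
tool_pos: [0.5801, 0.1097, 0.0461]
ee_rot: [-3.14, -0.025, -0.0]
ft_force: [2.1, 7.5, -2.1]
width: 0.0002
```

>>> {"api": "move_arm", "payload": {
  "moves": [
    [[0,-0.03,0],[0,0,0]]
  ]
}}

```text
t: 7.15
tool_pos: [0.5801, 0.1097, 0.0462]
ee_rot: [-3.138, -0.026, -0.001]
ft_force: [2.0, 9.4, -3.1]
width: -0.0002
```

>>> {"api": "move_arm", "payload": {
  "moves": [
    [[0,-0.03,0],[0,0,0]]
  ]
}}

```text
t: 7.25
tool_pos: [0.5801, 0.1097, 0.0464]
ee_rot: [-3.136, -0.028, -0.002]
ft_force: [2.1, 11.4, -2.0]
width: -0.0003
```

>>> {"api": "move_arm", "payload": {
  "moves": [
    [[0,-0.03,0],[0,0,0]],
    [[0,0.1,0],[0,0,0]],
    [[0,0.3,0],[0,0,0]],
    [[0,0.3,0],[0,0,0]],
    [[0,0,0.6],[0,0,0]],
    [[0,0,0.7],[0,0,0]],
    [[0,0,0.7],[0,0,0]],
    [[0,-0.3,0.7],[0,0,0]],
    [[0,-0.7,0.6],[0,0,0]],
    [[0,-0.8,0.5],[0,0,0]],
    [[0,-0.8,0],[0,0,0]],
    [[0,-0.8,0],[0,0,-0.6]],
    [[0,-0.8,0],[0,0,-0.6]],
    [[0,-0.8,0],[0,0,-0.6]],
    [[0,-0.8,0],[0,0,-0.6]],
    [[0,-0.8,0],[0,0,-0.6]],
    [[0,-0.8,0],[0,0,-0.6]],
    [[0,-0.6,0],[0,0,-0.6]]
  ]
}}

```text
t: 9.05
tool_pos: [0.5795, -0.2635, 0.2358]
ee_rot: [3.091, -0.555, -0.002]
ft_force: [-1.3, 0.9, -0.0]
width: -0.0003
```

```bash
python3 -c "
from g import *
import cv2
s=readout.read_state();print(s['tool_pos'],s['ee_rot'],s['ft_force'],s['qpos'])
im,d=optics.camera('top'); cv2.imwrite(f'pics/top6.png',cv2.resize(im[100:230,145:345,::-1],None,fx=4,fy=4,interpolation=cv2.INTER_CUBIC))
im,d=optics.camera('side'); cv2.imwrite(f'pics/side6.png',cv2.resize(im[120:320,240:440,::-1],None,fx=3,fy=3,interpolation=cv2.INTER_CUBIC))
"
```

```text
[ 0.57950569 -0.26350109  0.23577264] [ 3.09069544e+00 -5.54759187e-01 -2.23573235e-03] [-1.26516633  0.86742586 -0.00464275] [ 0.70149786  0.3174019  -0.40074244  1.4685901   0.12599366  1.38195121
 -1.63108932]
```

View pics/top6.png

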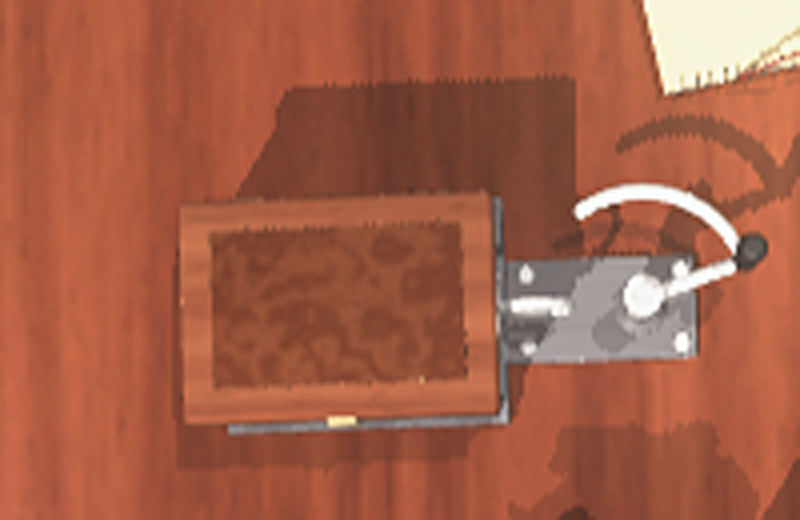

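View pics/side6.png

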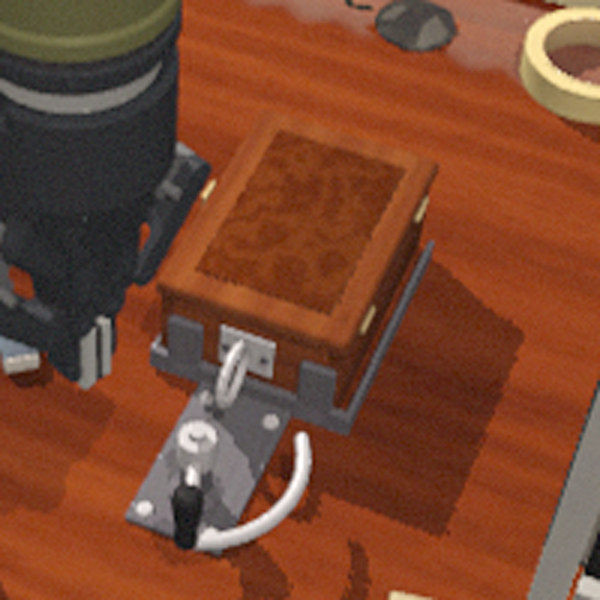

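>>> {"api": "move_arm", "payload": {
  "moves": [
    [[0.25,0.5,0],[0,0,0]],
    [[0.24,0.56,0],[0,0,0]],
    [[0,0,-0.4],[0,0,0]],
    [[0,0,-0.6],[0,0,0]],
    [[0,0,-0.6],[0,0,0]],
    [[0,0,-0.4],[0,0,0]],
    [[0,0,0],[0,0,0]]
  ],
  "hand": 0
}}

```text
t: 9.85
tool_pos: [0.6024, -0.2056, 0.1324]
ee_rot: [-3.093, 0.545, 0.012]
ft_force: [0.1, -0.1, 0.3]
width: 0.0428
```

```bash
python3 -c "
from g import *
import cv2
s=readout.read_state();print(s['tool_pos'],s['ee_rot'],s['ft_force'],s['width'])
im,d=optics.camera('wrist'); cv2.imwrite(f'pics/wrist7.png',im[:,:,::-1])
im,d=optics.camera('side'); cv2.imwrite(f'pics/side7.png',cv2.resize(im[120:320,240:440,::-1],None,fx=3,fy=3,interpolation=cv2.INTER_CUBIC))
"
```

```text
[ 0.60243382 -0.20558325  0.13242721] [-3.09256198  0.54496515  0.01160435] [ 0.08859172 -0.07777933  0.30872612] 0.042781777826010586
```

View pics/wrist7.png

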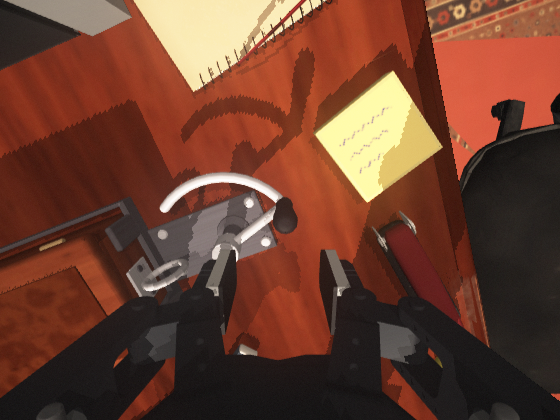

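View pics/side7.png

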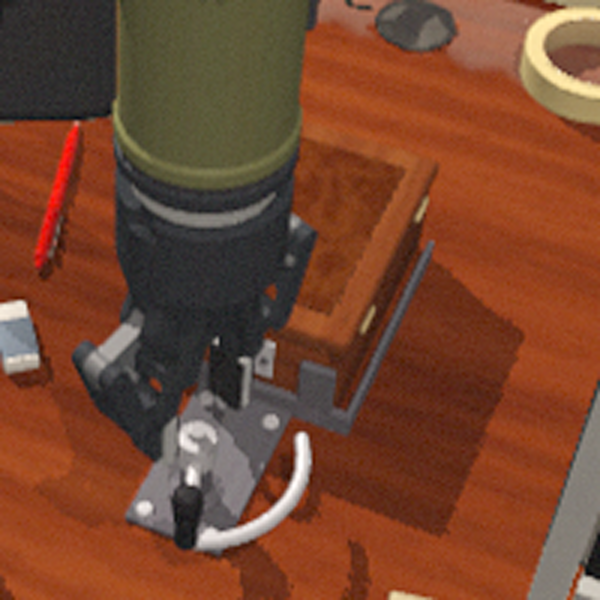

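```bash
python3 -c "
from g import *
from scipy.spatial.transform import Rotation as R
p=optics.camera_params('wrist');s=readout.read_state()
T=np.eye(4);T[:3,:3]=R.from_rotvec(s['ee_rot']).as_matrix();T[:3,3]=s['tool_pos']
q=dict(p);q['extrinsics']=T@p['tool_from_camera']
print(q['extrinsics'][:3,3])
print('top',ray(q,286,221,.088),ray(q,284,205,.05),'piv',ray(q,224,250,.062),'postbase',ray(q,233,228,.05))
K=np.array([.604,-.2103,.08])
for k in([.604,-.2103,.088],[.604,-.2103,.042],[.584,-.155,.062]):
  c=np.linalg.inv(q['extrinsics'])@np.r_[k,1]; print(p['cx']+p['fx']*c[0]/-c[2],p['cy']-p['fy']*c[1]/-c[2])
print(T[:3,:3].T@(K-T[:3,3]))
"
```

```text
[ 0.67438387 -0.23263298  0.27839904]
top [ 0.60812407 -0.21441586  0.088     ] [ 0.60791942 -0.21374372  0.05      ] piv [ 0.59302612 -0.15886909  0.062     ] postbase [ 0.60377572 -0.16902852  0.05      ]
282.24531876787216 228.4735490724355
281.4246075868599 207.89293750140595
223.9408336663378 261.4439621148683
[0.00036637 0.0037507  0.05644392]
```

>>> {"api": "move_arm", "payload": {
  "moves": [
    [[0.05,-0.11,-0.2],[0,0,0]],
    [[0,0,-0.4],[0,0,0]],
    [[0,0,-0.4],[0,0,0]],
    [[0,0,-0.3],[0,0,0]],
    [[0,0,-0.1],[0,0,0]],
    [[0,0,0],[0,0,0]]
  ]
}}

```text
t: 10.55
tool_pos: [0.6071, -0.2134, 0.0657]
ee_rot: [-3.093, 0.548, 0.001]
ft_force: [0.4, 0.6, 0.9]
width: 0.0428
```

```bash
python3 -c "
from g import *
import cv2
s=readout.read_state();print(s['tool_pos'],s['ee_rot'],s['ft_force'],s['width'])
im,d=optics.camera('wrist'); cv2.imwrite(f'pics/wrist8.png',im[:,:,::-1])
"
```

```text
[ 0.60705906 -0.21337742  0.06574021] [-3.09327164e+00  5.48341725e-01  1.21971520e-03] [0.39196375 0.56035591 0.89035804] 0.04278445055663991
```

View pics/wrist8.png

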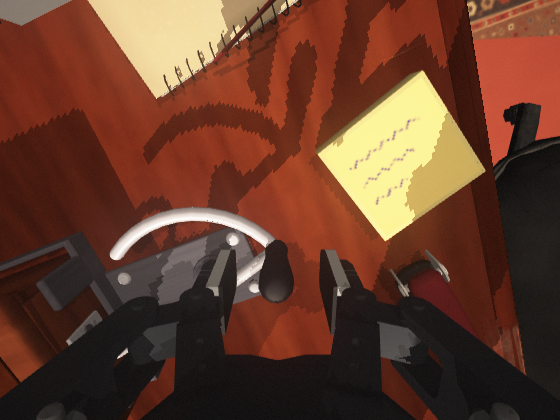

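>>> {"api": "move_arm", "payload": {
  "moves": [
    [[-0.02,0.04,-0.16],[0,0,0]],
    [[0,0,0],[0,0,0]]
  ]
}}

```text
t: 10.8
tool_pos: [0.6059, -0.2109, 0.0579]
ee_rot: [-3.093, 0.548, 0.001]
ft_force: [-0.5, 0.6, -0.9]
width: 0.0424
```

>>> {"api": "move_arm", "payload": {
  "moves": [
    [[0,0,0],[0,0,0]],
    [[0,0,0],[0,0,0]],
    [[0,0,0],[0,0,0]],
    [[0,0,0],[0,0,0]]
  ],
  "hand": 1,
  "force": 20
}}

```text
t: 11.2
tool_pos: [0.6064, -0.212, 0.0586]
ee_rot: [3.092, -0.549, 0.001]
ft_force: [-0.4, -1.5, 0.8]
width: 0.0154
```

```bash
python3 -c "
from g import *
import cv2
s=readout.read_state();print(s['tool_pos'],s['ee_rot'],s['ft_force'],s['width'])
im,d=optics.camera('wrist'); cv2.imwrite(f'pics/wrist9.png',im[:,:,::-1])
"
```

```text
[ 0.60637983 -0.2119998   0.05858329] [ 3.09246535e+00 -5.48667541e-01  1.11153300e-03] [-0.40501461 -1.54274245  0.76084264] 0.015399233882736243
```

View pics/wrist9.png

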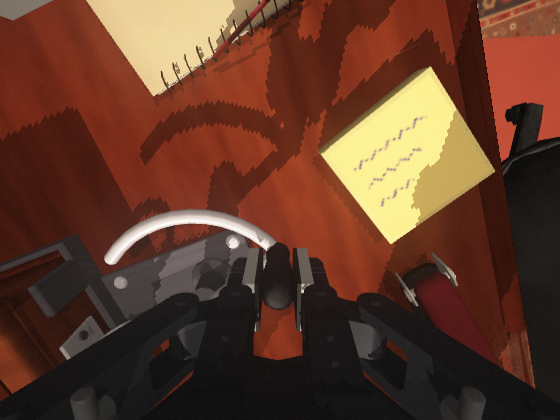

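```bash
python3 -c "
import numpy as np
a=np.radians(np.r_[-69.5:33:6]);p=np.c_[.585+.06*np.cos(a),-.156+.06*np.sin(a)]
for i in range(1,len(a)): print(np.degrees(a[i]),p[i].round(4),(np.diff(p,axis=0)[i-1]/.05).round(3))
"
```

```text
-63.50000000000001 [ 0.6118 -0.2097] [0.115 0.05 ]
-57.5 [ 0.6172 -0.2066] [0.109 0.062]
-51.5 [ 0.6224 -0.203 ] [0.102 0.073]
-45.5 [ 0.6271 -0.1988] [0.094 0.083]
-39.5 [ 0.6313 -0.1942] [0.085 0.093]
-33.5 [ 0.635  -0.1891] [0.075 0.101]
-27.5 [ 0.6382 -0.1837] [0.064 0.108]
-21.5 [ 0.6408 -0.178 ] [0.052 0.114]
-15.5 [ 0.6428 -0.172 ] [0.04  0.119]
-9.5 [ 0.6442 -0.1659] [0.027 0.123]
-3.5 [ 0.6449 -0.1597] [0.014 0.125]
2.5 [ 0.6449 -0.1534] [0.001 0.126]
8.5 [ 0.6443 -0.1471] [-0.012  0.125]
14.500000000000002 [ 0.6431 -0.141 ] [-0.025  0.123]
20.5 [ 0.6412 -0.135 ] [-0.038  0.12 ]
26.5 [ 0.6387 -0.1292] [-0.05   0.115]
32.5 [ 0.6356 -0.1238] [-0.062  0.109]
```

>>> {"api": "move_arm", "payload": {
  "moves": [
    [[0.11,0.05,0],[0,0,0]],
    [[0.11,0.06,0],[0,0,0]],
    [[0.1,0.07,0],[0,0,0]],
    [[0.09,0.08,0],[0,0,0]],
    [[0.085,0.09,0],[0,0,0]],
    [[0,0,0],[0,0,0]]
  ]
}}

```text
t: 11.85
tool_pos: [0.6339, -0.1975, 0.0587]
ee_rot: [3.089, -0.549, 0.011]
ft_force: [5.2, -8.7, -1.3]
width: 0.0153
```

```bash
python3 -c "
from g import *
import cv2
s=readout.read_state();print(s['tool_pos'],s['ee_rot'],s['ft_force'],s['width'])
im,d=optics.camera('wrist'); cv2.imwrite(f'pics/wrist10.png',im[:,:,::-1])
im,d=optics.camera('side'); cv2.imwrite(f'pics/side10.png',cv2.resize(im[120:320,240:440,::-1],None,fx=3,fy=3,interpolation=cv2.INTER_CUBIC))
"
```

```text
[ 0.63388117 -0.19752725  0.05873607] [ 3.08885951 -0.5489051   0.0108808 ] [ 5.19476085 -8.66036665 -1.25891097] 0.015283521994146263
```

View pics/wrist10.png

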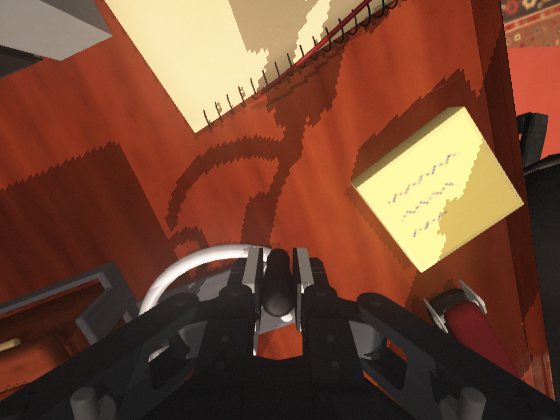

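View pics/side10.png

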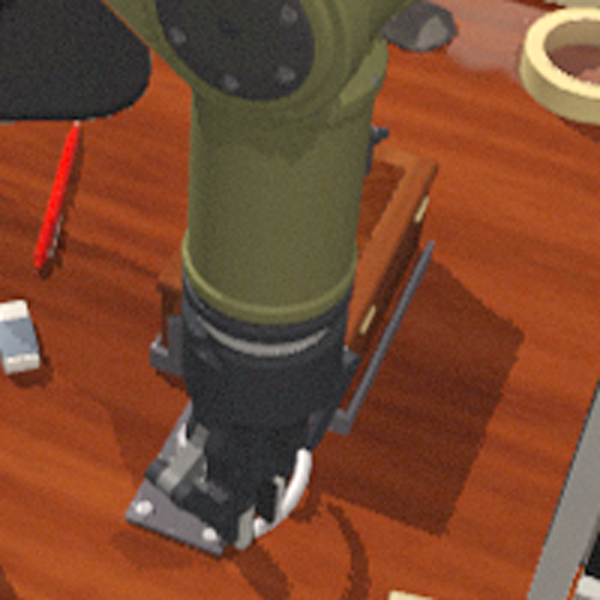

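>>> {"api": "move_arm", "payload": {
  "moves": [
    [[0,0,0],[0,0,0]],
    [[0,0,0],[0,0,0]],
    [[0,0,0],[0,0,0]]
  ],
  "hand": 0.5
}}

```text
t: 12.25
tool_pos: [0.6311, -0.1926, 0.0578]
ee_rot: [-3.093, 0.547, 0.001]
ft_force: [0.4, 0.5, 0.3]
width: 0.0211
```

```bash
python3 -c "
from g import *
import cv2
s=readout.read_state();print(s['tool_pos'],s['ee_rot'],s['ft_force'],s['width'])
im,d=optics.camera('wrist'); cv2.imwrite(f'pics/wrist11.png',im[:,:,::-1])
"
```

```text
[ 0.63107784 -0.19264044  0.05783177] [-3.09261284e+00  5.46754233e-01  9.15915471e-04] [0.36755469 0.47132423 0.34202038] 0.021130356719026952
```

View pics/wrist11.png

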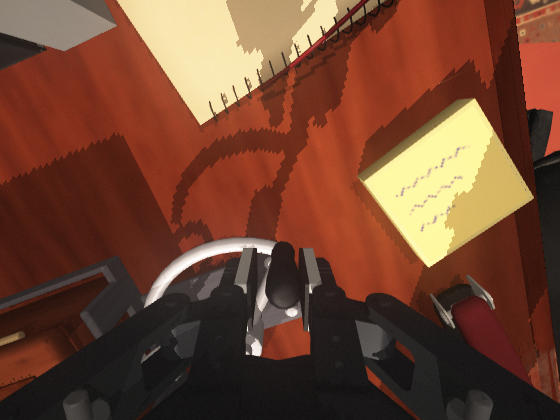

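>>> {"api": "move_arm", "payload": {
  "moves": [
    [[0.08,0.1,0],[0,0,0]],
    [[0.07,0.11,0],[0,0,0]],
    [[0.06,0.115,0],[0,0,0]],
    [[0.05,0.12,0],[0,0,0]],
    [[0.03,0.12,0],[0,0,0]],
    [[0.015,0.125,0],[0,0,0]],
    [[0,0,0],[0,0,0]]
  ]
}}

```text
t: 13.0
tool_pos: [0.6463, -0.1571, 0.0581]
ee_rot: [-3.093, 0.545, 0.001]
ft_force: [0.5, 0.4, -0.1]
width: 0.0213
```

```bash
python3 -c "
from g import *
import cv2
s=readout.read_state();print(s['tool_pos'],s['ee_rot'],s['ft_force'],s['width'])
im,d=optics.camera('wrist'); cv2.imwrite(f'pics/wrist12.png',im[:,:,::-1])
"
```

```text
[ 0.64632424 -0.15709122  0.05814409] [-3.09272038e+00  5.44862198e-01  7.36011586e-04] [ 0.48781705  0.41040752 -0.08008542] 0.021298099495274867
```

View pics/wrist12.png

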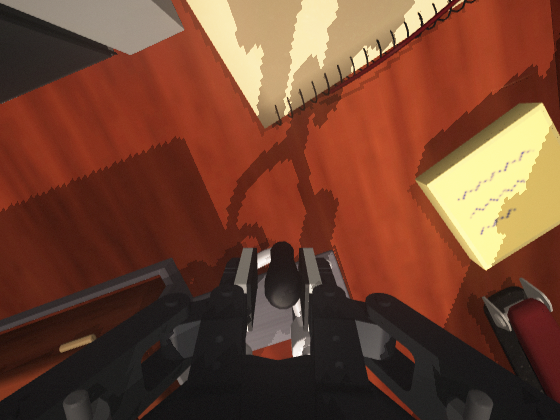

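>>> {"api": "move_arm", "payload": {
  "moves": [
    [[0,0.125,0],[0,0,0]],
    [[-0.015,0.125,0],[0,0,0]],
    [[-0.03,0.12,0],[0,0,0]],
    [[-0.04,0.12,0],[0,0,0]],
    [[0,0,0],[0,0,0]]
  ]
}}

```text
t: 13.55
tool_pos: [0.6415, -0.133, 0.0582]
ee_rot: [-3.093, 0.545, 0.001]
ft_force: [0.2, -0.1, 0.6]
width: 0.0212
```

>>> {"api": "move_arm", "payload": {
  "moves": [
    [[-0.03,0.06,0],[0,0,0]],
    [[-0.03,0.06,0],[0,0,0]]
  ]
}}

```text
t: 13.75
tool_pos: [0.6388, -0.129, 0.0582]
ee_rot: [3.093, -0.549, 0.0]
ft_force: [0.0, -1.2, -0.8]
width: 0.0213
```

>>> {"api": "move_arm", "payload": {
  "moves": [
    [[-0.03,0.05,0],[0,0,0]],
    [[-0.02,0.04,0],[0,0,0]]
  ]
}}

```text
t: 13.95
tool_pos: [0.6363, -0.1243, 0.0582]
ee_rot: [3.093, -0.549, -0.0]
ft_force: [0.8, -1.0, -0.4]
width: 0.0214
```

>>> {"api": "move_arm", "payload": {
  "moves": [
    [[-0.02,0.04,0],[0,0,0]],
    [[0,0,0],[0,0,0]]
  ]
}}

```text
t: 14.15
tool_pos: [0.6352, -0.1219, 0.0581]
ee_rot: [-3.093, 0.548, 0.001]
ft_force: [-0.1, 0.4, -0.1]
width: 0.0215
```

>>> {"api": "move_arm", "payload": {
  "moves": [
    [[-0.02,0.04,0],[0,0,0]],
    [[0,0,0],[0,0,0]]
  ]
}}

```text
t: 14.35
tool_pos: [0.6343, -0.1202, 0.0582]
ee_rot: [3.093, -0.548, -0.001]
ft_force: [0.8, 0.3, 0.4]
width: 0.0215
```

>>> {"api": "move_arm", "payload": {
  "moves": [
    [[-0.02,0.04,0],[0,0,0]],
    [[0,0,0],[0,0,0]]
  ]
}}

```text
t: 14.55
tool_pos: [0.6336, -0.1198, 0.0582]
ee_rot: [3.092, -0.549, 0.001]
ft_force: [0.3, -3.5, 0.0]
width: 0.0215
```

Force appears; press a little more.

>>> {"api": "move_arm", "payload": {
  "moves": [
    [[-0.02,0.04,0],[0,0,0]],
    [[0,0,0],[0,0,0]]
  ]
}}

```text
t: 14.75
tool_pos: [0.6328, -0.1194, 0.0583]
ee_rot: [3.09, -0.551, 0.003]
ft_force: [2.2, -6.1, -2.2]
width: 0.0213
```

>>> {"api": "move_arm", "payload": {
  "moves": [
    [[-0.02,0.04,0],[0,0,0]],
    [[0,0,0],[0,0,0]]
  ]
}}

```text
t: 14.95
tool_pos: [0.6319, -0.119, 0.0584]
ee_rot: [3.088, -0.552, 0.004]
ft_force: [2.5, -9.4, -1.4]
width: 0.0212
```

```bash
python3 -c "
from g import *
import cv2
s=readout.read_state();print(s['tool_pos'],s['ee_rot'],s['ft_force'],s['width'])
im,d=optics.camera('wrist'); cv2.imwrite(f'pics/wrist13.png',im[:,:,::-1])
"
```

```text
[ 0.63192681 -0.11900483  0.05842201] [ 3.08775053 -0.55186435  0.00414489] [ 2.49516999 -9.37790827 -1.43673935] 0.021174152229814242
```

View pics/wrist13.png

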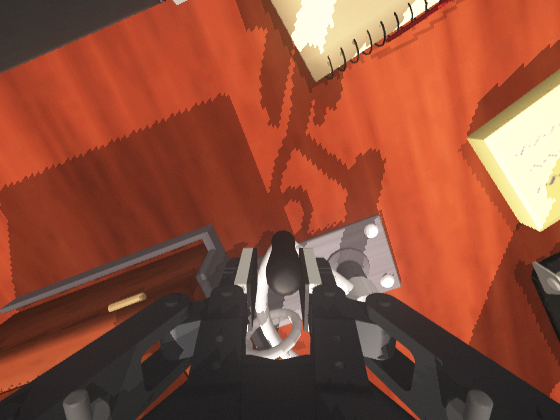

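>>> {"api": "move_arm", "payload": {
  "moves": [
    [[0.03,-0.06,0],[0,0,0]],
    [[0.02,-0.04,0],[0,0,0]],
    [[0,0,0],[0,0,0]],
    [[0,0,0],[0,0,0]]
  ],
  "hand": 0.2
}}

```text
t: 15.4
tool_pos: [0.6339, -0.1183, 0.058]
ee_rot: [-3.093, 0.547, 0.001]
ft_force: [-0.9, -0.4, -0.1]
width: 0.0341
```

```bash
python3 -c "
from g import *
import cv2
s=readout.read_state();print(s['tool_pos'],s['ee_rot'],s['ft_force'],s['width'])
im,d=optics.camera('wrist'); cv2.imwrite(f'pics/wrist14.png',im[:,:,::-1])
"
```

```text
[ 0.6338837  -0.11831964  0.05802731] [-3.09286048e+00  5.46831535e-01  8.74253553e-04] [-0.93066104 -0.44920381 -0.1229019 ] 0.03411242764997344
```

View pics/wrist14.png

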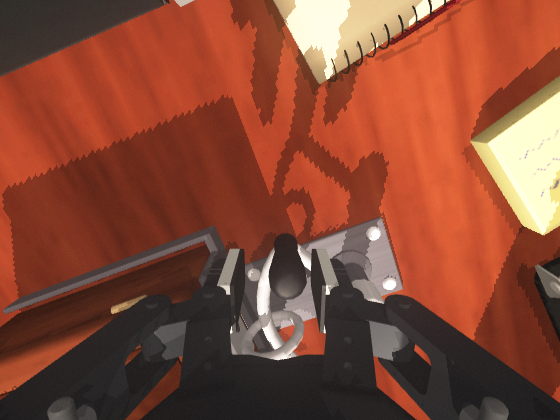

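Knob free between the pads with clearance; lift away and look.

>>> {"api": "move_arm", "payload": {
  "moves": [
    [[0,0,0.3],[0,0,0]],
    [[0,0,0.5],[0,0,0]],
    [[0,0,0.7],[0,0,0]],
    [[0,0,0.8],[0,0,0]],
    [[0,-0.3,0.8],[0,0,0]],
    [[-0.3,-0.8,0.5],[0,0,0]],
    [[-0.4,-0.8,0],[0,0,0]],
    [[-0.4,-0.8,0],[0,0,0]],
    [[-0.4,-0.8,0],[0,0,0]],
    [[-0.4,-0.8,0],[0,0,0]],
    [[-0.4,-0.8,0],[0,0,0]],
    [[-0.2,-0.4,0],[0,0,0]],
    [[0,0,0],[0,0,0]]
  ]
}}

```text
t: 16.75
tool_pos: [0.5057, -0.3994, 0.2391]
ee_rot: [3.088, -0.56, -0.001]
ft_force: [0.4, 0.2, -0.1]
width: 0.034
```

```bash
python3 -c "
from g import *
import cv2
s=readout.read_state();print(s['t'],s['tool_pos'],s['ft_force'])
im,d=optics.camera('top'); cv2.imwrite(f'pics/top15.png',cv2.resize(im[100:230,145:345,::-1],None,fx=4,fy=4,interpolation=cv2.INTER_CUBIC));cv2.imwrite('pics/top15f.png',im[:,:,::-1])
im,d=optics.camera('side'); cv2.imwrite(f'pics/side15.png',cv2.resize(im[120:320,240:440,::-1],None,fx=3,fy=3,interpolation=cv2.INTER_CUBIC))
"
```

```text
16.75 [ 0.50565689 -0.39938696  0.23911843] [ 0.35797552  0.21813085 -0.08692875]
```

View pics/top15.png

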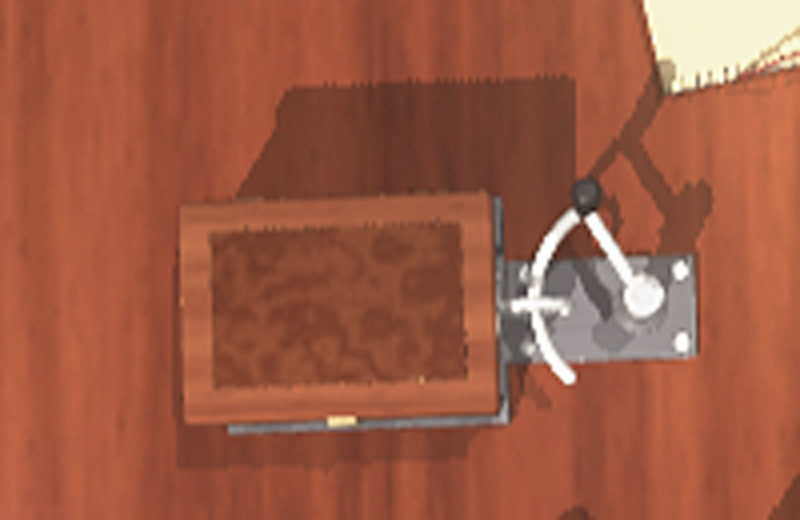

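View pics/side15.png

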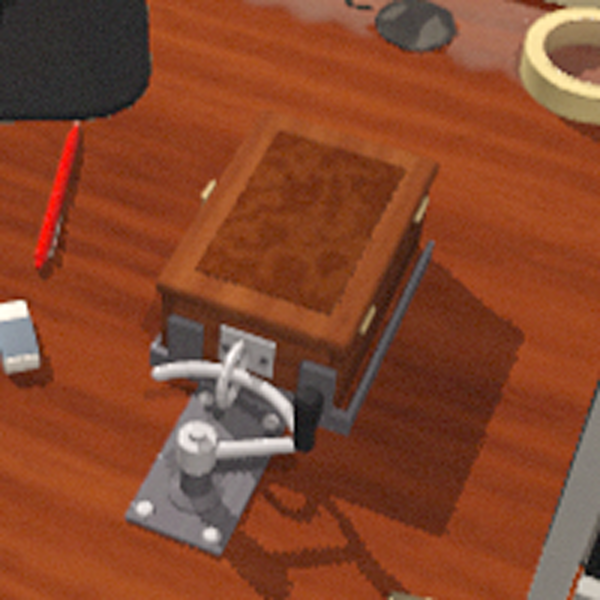

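View pics/top15f.png

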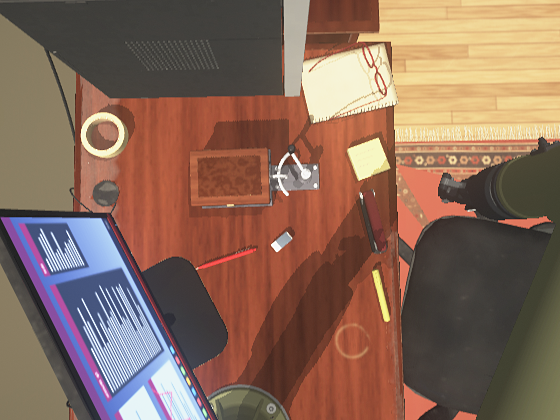

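```bash
python3 -c "
from g import *
p=optics.camera_params('top')
T=lambda u,v,z: ray(p,145+(u-1.5)/4,100+(v-1.5)/4,z)
a=T(643,297,.062);k=T(586,190,.088);t=T(571,379,.042)
print(a,k,t,np.degrees(np.arctan2(*(k-a)[1::-1])),np.degrees(np.arctan2(*(t-a)[1::-1])))
c=[T(180,207,.075),T(490,194,.075),T(496,413,.075),T(185,423,.075)];print(np.mean(c,0), a+[-.166*np.sin(.017),.166,0])
"
```

```text
[ 0.58195932 -0.15347767  0.062     ] [ 0.63585083 -0.123058    0.088     ] [ 0.53981947 -0.11366512  0.042     ] 29.4430413909306 136.62666176927084
[0.57680239 0.0113099  0.075     ] [0.57913746 0.01252233 0.062     ]
```

```bash
python3 -c "
from plant import bot
print(bot.hand_in())"
```

```text
the job is handed in; nothing more can be done
None
```

I pushed the box home against the end stop and swung the hook through its ring to the end of its travel. I then lifted the gripper clear and handed the job in at about 17 s.

**Box:** During the push the box stopped moving, and the force rose from about 3 N to 11 N. In the last top view its centre is at y = 11.3 mm, against 12.5 mm expected when home. That is within the camera calibration's 2 mm.

**Hook:** I first gripped the knob tightly. Partway round, that grip built up about 10 N of sideways force. I loosened the fingers to a cage about 21 mm wide and pushed the knob the rest of the way, until it met the stop at about 9 N. The last pictures show the hook through the ring. The knob is at 29.4° and the tip at 136.6°, against about 31° and 136° expected when closed, so they agree to within about 2°.

**Other things:** The pad of notes, eraser and stapler look unmoved in the last top view. No check failed.

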